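Crank up the pan rest beside the hob

ROBOT

A 7-joint arm with a two-finger parallel gripper is mounted at the origin on a cart in front of the work surface, level with it; the furniture and walls round the work are solid. World frame = base frame: x ahead of the robot, y to its left, z up, the work surface at z = 0. Lengths are in m, angles in rad, forces in N, time in s.
With the tool pointing down it reaches from about 0.4 to 0.85 m from the base axis. Payload 10.4 kg.
Tool frame: the origin (TCP) lies on the centre line of the jaws, within the pads' length; the fingertips stand 14 mm ahead of it and the grasp point (between the pads) lies 5 mm behind it; z points along the fingers, y is the line along which they close (so a half turn about z gives the same grasp; the last joint's range is limited). The gripper opens to 85 mm and grips with 20 to 120 N. Pads are 22 mm wide; open, the fingers measure 114 mm over their backs; the gripper's body (76 mm by 85 mm) begins 54 mm behind the grasp point. The pads swing forward as they close: fully open they stand 13 mm farther back than shut.
Start: joints at [-1.263, 0.332, -0.065, 1.46, 0.022, 1.35, -0.088], TCP at [0.203, 0.591, 0.245] pointing down, gripper open.
Joint ranges: [-2.6, 2.6], [-0.5, 2.12], [-1.47, 1.34], [0.16, 2.42], [-1.27, 4.41], [0.06, 2.06], [-2.6, 2.6]. Speed limits (rad/s): [2.22, 2.22, 2.79, 2.79, 3.14, 3.14, 3.14].

INTERFACE

Orientations are given as a unit quaternion [w, x, y, z].
In Python, from cell import env, optics, finish_job gives the robot as it stands.
- The arm moves only by the shell command python3 -m inch 'ROWS' [FORCE]. ROWS is JSON, a list of rows, each an object with "offset": the shift along the tool's x, y, z in units of 40 mm (1.0 is 40 mm), a list of three; "twist": the turn about the tool's z in units of 5 degrees (1.0 is 5 degrees); "hand": the closure, from 0 (fully open) to 1 (shut). In form: [{"offset": [dx, dy, dz], "twist": twist, "hand": hand}, ...]. A call has 1 to 12 rows; each row shifts and turns the commanded pose from where the row before left it, along the tool's axes as they then stand; what a row does not reach is not made up. A row lasts 1/12 s, in which the tool goes at most 41.7 mm and 7.16 degrees, less where a joint would pass 70% of its speed; a pose out of reach is approached as far as the arm can. A call is refused whole if a number of a shift passes 1 or a number of a turn 1, either way. A call with a gripper value outside its range is refused whole. The fingers move at their own pace and stop on an object; FORCE is the grip in N (left out, the last holds). Time passes only in rows, so rows that do not move let the fingers close. It gives the time, the measured TCP pose, the force, the opening and the grip force at its end, in the units of the state.
- env.read_state(): the state, without advancing time (a new reading comes with each control period).
- optics.snapshot(name): name is "scene" or "top" or "wrist"; returns (picture, depth): 480x640x3 uint8, blue, green, red; 480x640 float32, m along the optical axis (not along the pixel's ray), 0 where there is no reading.
- optics.camera_info(name): a dict with "mtx" (3x3 intrinsics, pixels), "T" (4x4, takes a point from camera to world coordinates); the wrist camera has in their place "hand_eye" (4x4, takes a point from camera to tool coordinates, whose origin is the TCP and whose axes are the flange's). Camera axes: x right, y down, z forward; pixel columns grow to the right and rows downward; lengths in m; the calibration is good to about 2 mm. A picture is of the moment at which its call begins: read the wrist's pose just before it. camera_info takes no time and is no camera call.
- finish_job(): hands the job in; it is judged then, once.
The state is a dict: "time": time; "qpos": joint angles; "qd": joint speeds; "joint_efforts": joint torques, N m; "ee_pos": TCP position; "orientation": TCP orientation; "ft_force": force on the tool from outside, world axes, zero at the start; "moment": the same for the moment, N m; "gripper_width": opening from 0.0 (shut) to 1.0 (fully open); "gripper_force": force on a finger pad.
Only numpy, scipy, OpenCV 4.12 (cv2) and the standard library are available. Lean on these libraries where they do the work, as an engineer would, in place of code of your own. Each camera call takes 0.05 s, during which the arm holds its last target. There are 200 camera calls.

TASK

Pick up the loose crank and seat its square socket fully home, upright, on the hidden square spindle down in the steel collar of the pan rest; feel for the flats gently, do not force it. Then wind the crank clockwise (seen from above) until the top of the rest's plate is level with the red line, and let go, leaving the crank seated in the collar. Raise the plate only with the crank, never by hand, and leave the other things alone.

Things in the scene. Friction and masses are not known exactly. Their poses are not given: they have to be found in the camera images.
- crank_hub (a point): Middle of the loose crank's red hub grip, on the hub axis, 56 mm above the crank's underside. Block 26 mm (x) by 18 mm (y), spanning 38 to 72 mm above the underside; pinch it across the 18 mm. z up, +x from the hub towards the black handle. The crank stands upright on its socket, nearly balanced under the block
- crank_foot (a point): Centre of the crank's underside, on the hub axis; axes as crank_hub. Mouth of the square socket (17.5 mm across flats, 14 mm deep, corners along x and y) in the round 32 mm hub. On the collar's floor, fully home, it is 22 mm below the collar mouth; resting unengaged on the spindle's end about 9 mm below
- crank_knob (a point): Middle of the black upright handle at the crank's end, 55 mm from the hub axis, 58 mm above the crank's underside; 20 mm diameter, spans 38 to 78 mm above the underside, free to spin on its pin. A flat steel arm (14 mm wide, 8 mm thick, top face 38 mm above the underside) joins it to the hub
- collar_mouth (a point): Centre of the open top of the steel collar on the grey gearbox of the pan rest: 33.5 mm inside, mouth flared to 39, 45 mm outside, rim 58 mm above the worktop, 22 mm deep; z up. On its axis stands the hidden square spindle, 16 mm across flats, 13 mm high, its end 9 mm below the rim. How its flats lie is unknown (repeats every 90 degrees; the socket slips on within about 5)
- plate_top (a point): centre of the top face of the rest's lifting steel plate (80 mm by 90 mm, ribbed), 115 mm to the left (+y of the rest) of the collar; starts 14 to 20 mm too low, rises and falls only with the spindle
- red_line (a point): centre of the red line, 2.5 mm thick, on the white gauge post standing behind the plate, 46 mm above the worktop: the height for the plate's top face
- mug: striped mug, 86x120x101 mm, bystander behind the work; origin at the centre of its underside
- shaker: salt shaker, 44x44x90 mm, bystander behind the work; origin at the centre of its underside
- salt_jar: small glass jar with steel cap, 43x43x108 mm, bystander in front of the hob; origin at the centre of its underside
- soap: washing-up bottle, 35x57x168 mm, bystander in front of the hob; origin at the centre of its underside
- rest: The whole pan rest, fixed to the worktop: dark base 100 mm (x) by 225 mm (y), gearbox with collar, plate, gauge post; origin on the worktop under the collar's axis, +y towards the plate. Its spindle turns stiffly (0.1 N m, about 2 N at the crank's handle) and stays where left; a full turn clockwise from above raises the plate 20 mm
- plate: the lifting plate of the rest (see plate_top)
- crank: the whole loose crank (see crank_hub); origin at crank_foot
Things that resemble listed ones, but are neither listed nor needed, are in the scene too. Of the things that look like the crank, the larger one is meant.

How it is judged:
By the outcome, as a careful person would: the job done as asked, in the order asked, and still so for the second after the job is handed in, with the robot touching nothing.
It also fails if it takes over 72 s, if anything falls off the work surface, if the arm or the gripper's body presses on something with over 40 N, if the wrist force passes 120 N, or if a joint passes its speed limit or range.

## Working session

There is one attempt and no reset: what is moved stays moved. The work goes in short steps, Python scripts to look and compute and a shell command to move; the robot and the scene stay as the last step left them, time stands still between calls to the robot, and variables do not carry over. Pictures are saved under pics/ and viewed, at most 10 in all, crops included, and the job is handed in when it is done.

```bash
ls; mkdir -p pics
python3 - <<'E'
from cell import env, optics
import cv2,numpy as np
for n in("scene","top"):
    p,d=optics.snapshot(n); cv2.imwrite(f"pics/{n}0.png",p); np.save(f"{n}0.npy",d)
    i=optics.camera_info(n);print(n,np.round(i["mtx"],1).tolist(),np.round(i["T"],4).tolist())
print(optics.camera_info("wrist"))
print(env.read_state())
E
```

```text
pics
scene [[593.9, 0.0, 314.1], [0.0, 593.9, 243.7], [0.0, 0.0, 1.0]] [[-0.8169, -0.5066, 0.2756, 0.1756], [-0.5767, 0.7183, -0.3891, 0.5838], [-0.0008, -0.4768, -0.879, 1.3216], [0.0, 0.0, 0.0, 1.0]]
top [[576.3, 0.0, 313.7], [0.0, 576.3, 234.6], [0.0, 0.0, 1.0]] [[-0.0238, -0.9799, 0.1979, 0.2753], [-0.9997, 0.0254, 0.0057, 0.0071], [-0.0106, -0.1977, -0.9802, 1.5226], [0.0, 0.0, 0.0, 1.0]]
{'mtx': array([[333.78216268,   0.        , 319.75960554],
       [  0.        , 333.78216268, 237.88741778],
       [  0.        ,   0.        ,   1.        ]]), 'hand_eye': array([[ 3.87581133e-04, -9.45930734e-01, -3.24368457e-01,
         8.48049396e-02],
       [ 9.99999900e-01,  4.39639236e-04, -8.72069107e-05,
        -5.22590859e-04],
       [ 2.25096797e-04, -3.24368390e-01,  9.45930810e-01,
        -1.28182510e-01],
       [ 0.00000000e+00,  0.00000000e+00,  0.00000000e+00,
         1.00000000e+00]])}
{'time': 0.1, 'qpos': array([-1.26256381,  0.3328035 , -0.06466968,  1.46086457,  0.02157901,
        1.3499285 , -0.0884855 ]), 'qd': array([-0.00188829, -0.00160863, -0.00102708, -0.00408611,  0.00089481,
        0.00030045, -0.00044768]), 'joint_efforts': array([ 1.81786880e-03, -6.26739407e+01,  4.92426369e-02, -3.92426670e+01,
        1.63594022e-02,  6.85071063e-03, -1.20019050e-05]), 'ee_pos': array([0.20292542, 0.5907899 , 0.24459519]), 'orientation': array([-8.29249708e-05,  1.64662592e-01,  9.86349736e-01, -6.49531067e-04]), 'ft_force': array([0.08791177, 0.23577588, 0.27657498]), 'moment': array([0.08351714, 0.02915522, 0.00213116]), 'gripper_force': 0.0, 'gripper_width': 0.9992395984954707}
```

View pics/scene0.png

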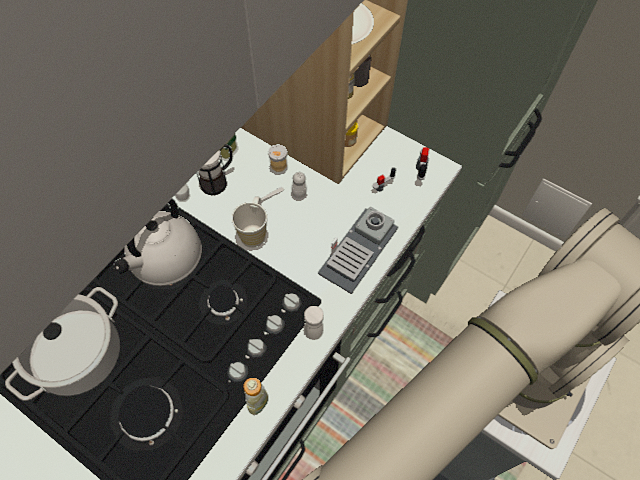

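View pics/top0.png

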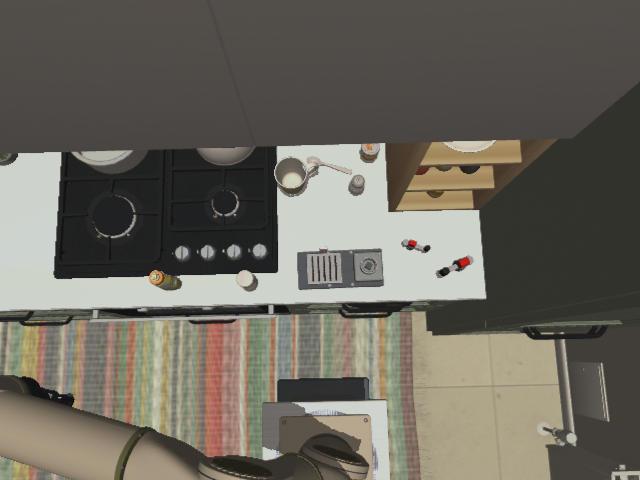

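```bash
cat > h.py <<'E'
import numpy as np,cv2
from cell import env,optics
def cloud(n,p=None,d=None):
    s=env.read_state() if n=="wrist" else None
    if d is None:p,d=optics.snapshot(n)
    i=optics.camera_info(n);K=i["mtx"]
    if n=="wrist":
        from scipy.spatial.transform import Rotation as R
        q=s["orientation"];T=np.eye(4);T[:3,:3]=R.from_quat(q,scalar_first=True).as_matrix();T[:3,3]=s["ee_pos"];T=T@i["hand_eye"]
    else:T=i["T"]
    v,u=np.mgrid[:480,:640]
    ray=np.stack([(u-K[0,2])/K[0,0],(v-K[1,2])/K[1,1],np.ones(u.shape)],-1)
    W=(ray*d[...,None])@T[:3,:3].T+T[:3,3];W[d<=0]=np.nan
    return p,W,ray@T[:3,:3].T,T[:3,3]
def onplane(rays,o,uv,z):
    r=rays[int(round(uv[1])),int(round(uv[0]))];return o+r*(z-o[2])/r[2]
def red(p):
    b,g,r=[p[...,k].astype(int) for k in range(3)];return (r>100)&(g<70)&(b<70)
E
python3 - <<'E'
from h import *
boxes={"top":((430,250,480,280),(352,250,382,281)),"scene":((410,145,432,182),(362,206,392,233))}
for n,(cb,rb) in boxes.items():
    p,W,rays,o=cloud(n,cv2.imread(f"pics/{n}0.png"),np.load(f"{n}0.npy"))
    def rg(b):
        m=np.zeros((480,640),bool);m[b[1]:b[3],b[0]:b[2]]=1;return m
    Z=W[...,2];print(n,"table z",np.nanmedian(Z[rg((440,215,470,235) if n=="top" else (395,170,405,180))]))
    m=rg(cb);rd=red(p)&m
    for nm,mm,z in(("red",rd,.072),("blk",m&(p.max(2)<60)&~rd&(Z>.05),.078)):
        P=W[mm];t=P[np.abs(P[:,2]-z)<.008]
        ii=np.argwhere(mm&(np.abs(Z-z)<.008));
        print(nm,len(P),len(t),"z pct",np.nanpercentile(P[:,2],[5,50,95]).round(4),"top mean",t.mean(0).round(4))
        C=np.array([onplane(rays,o,(u,v),z) for v,u in ii]);print("  plane",C.mean(0).round(4), cv2.minAreaRect(C[:,:2].astype(np.float32)*1000))
    m=rg(rb);P=W[m];t=P[np.abs(P[:,2]-.058)<.006]
    print("collar z",np.nanpercentile(P[:,2],[5,25,50,75,90,97]).round(4),len(t),t.mean(0).round(4),(t.min(0)+t.max(0))/2,np.ptp(t,0))
    for b in [(300,245,345,290)] if n=="top" else [(320,235,375,290)]:
        m=rg(b);P=W[m];print("plate",np.nanpercentile(P[:,2],[5,25,50,75,90,97]).round(4))
    r2=red(p);print("other red",[ (c.round(0),s[4]) for c,s in zip(*[x for x in cv2.connectedComponentsWithStats(r2.astype(np.uint8))[3:1:-1]])][:12])
    s=3;x0,y0,x1,y1=(min(cb[0],rb[0])-60,min(cb[1],rb[1])-20,480,300) if n=="top" else (310,130,450,300)
    cv2.imwrite(f"pics/{n}c.png",cv2.resize(p[y0:y1,x0:x1],None,fx=3.5,fy=3.5,interpolation=cv2.INTER_CUBIC))
E
```

```text
top table z -1.3709911753867488e-05
red 66 64 z pct [0.0663 0.0712 0.0766] top mean [ 0.4889 -0.3642  0.0714]
  plane [ 0.4888 -0.3641  0.072 ] ((488.80426025390625, -364.0614929199219), (15.700543403625488, 24.399690628051758), 24.867660522460938)
blk 56 40 z pct [0.0529 0.0752 0.0828] top mean [ 0.4654 -0.313   0.0776]
  plane [ 0.4653 -0.3129  0.078 ] ((466.2275390625, -313.0936279296875), (15.743410110473633, 16.430234909057617), 42.03445816040039)
collar z [0.0093 0.0325 0.0359 0.0398 0.054  0.0591] 110 [ 0.4897 -0.124   0.0571] [ 0.48957264 -0.1230156   0.05788335] [0.04436166 0.04383034 0.01148171]
plate [-0.0016  0.0081  0.0253  0.0307  0.0335  0.0366]
other red [(array([319., 239.]), np.int32(307097)), (array([412., 243.]), np.int32(30)), (array([324., 250.]), np.int32(4)), (array([464., 262.]), np.int32(66)), (array([156., 284.]), np.int32(1)), (array([219., 323.]), np.int32(1)), (array([214., 456.]), np.int32(1))]
scene table z -0.0004171078390974303
red 50 49 z pct [0.0645 0.0706 0.0764] top mean [ 0.4894 -0.3614  0.0711]
  plane [ 0.4892 -0.3608  0.072 ] ((489.6875610351
[... 189 characters left out ...]
0.078 ] ((465.8704833984375, -308.8270568847656), (15.3381986618042, 16.35427474975586), 30.36474609375)
collar z [-0.0022  0.0288  0.0359  0.0442  0.0546  0.0584] 123 [ 0.4885 -0.1237  0.056 ] [ 0.48916976 -0.12325636  0.05675513] [0.04386123 0.04466563 0.00939049]
plate [-0.0031  0.0027  0.0105  0.0288  0.032   0.0349]
other red [(array([319., 240.]), np.int32(307107)), (array([425., 151.]), np.int32(50)), (array([381., 178.]), np.int32(26)), (array([334., 246.]), np.int32(5)), (array([260., 382.]), np.int32(1)), (array([260., 389.]), np.int32(1)), (array([258., 392.]), np.int32(2)), (array([248., 394.]), np.int32(1)), (array([251., 395.]), np.int32(3)), (array([255., 394.]), np.int32(4))]
```

Run:
```python
import cv2,numpy as np
a=cv2.imread("pics/topc.png");b=cv2.imread("pics/scenec.png");
b=cv2.resize(b,(int(b.shape[1]*.65),int(b.shape[0]*.65)));a=a[:,:790]
o=np.zeros((a.shape[0]+b.shape[0],790,3),np.uint8);o[:a.shape[0],:a.shape[1]]=a;o[a.shape[0]:,:b.shape[1]]=b
print(o.shape);cv2.imwrite("pics/c1.png",o[:600])
```

```text
(631, 790, 3)
```

View pics/c1.png

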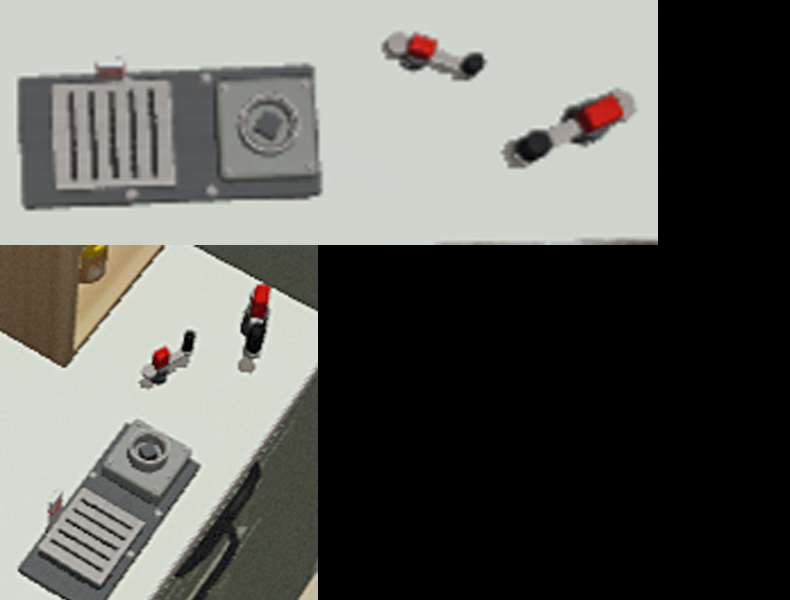

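The two cranks and the rest are found: big crank hub at top-view (465,262) → (0.489, -0.363), knob (443,272) → (0.4655, -0.312), 56 mm apart as expected; collar (368,266) → (0.489, -0.1235), rim z≈0.058. The spindle shows faintly, so I go over the collar first for a wrist look.

```bash
python3 -m inch '[{"offset":[-0.52,-0.6,0],"twist":0,"hand":0},{"offset":[-0.52,-0.6,0],"twist":0,"hand":0},{"offset":[-0.52,-0.6,0],"twist":0,"hand":0},{"offset":[-0.52,-0.6,0],"twist":0,"hand":0},{"offset":[-0.52,-0.6,0],"twist":0,"hand":0},{"offset":[-0.52,-0.6,0],"twist":0,"hand":0},{"offset":[-0.52,-0.6,0],"twist":0,"hand":0},{"offset":[-0.52,-0.6,0],"twist":0,"hand":0},{"offset":[-0.52,-0.6,0],"twist":0,"hand":0},{"offset":[-0.52,-0.6,0],"twist":0,"hand":0},{"offset":[-0.52,-0.6,0],"twist":0,"hand":0},{"offset":[-0.52,-0.6,0],"twist":0,"hand":0}]' 40; python3 -c "
from h import *
s=env.read_state();print(s['qpos'].round(3),s['orientation'].round(4))"
```

```text
time: 1.1
ee_pos: [0.3457, 0.236, 0.2451]
orientation: [-0.0, 0.165, 0.986, 0.0]
ft_force: [0.5, 0.8, -0.6]
gripper_width: 1.0
gripper_force: 0.0
[-0.912 -0.141  0.187  1.973  0.027  1.308  0.506] [-2.000e-04  1.646e-01  9.864e-01  0.000e+00]
```

```bash
python3 -m inch '[{"offset":[-0.52,-0.6,0],"twist":0,"hand":0},{"offset":[-0.52,-0.61,0],"twist":0,"hand":0},{"offset":[-0.52,-0.61,0],"twist":0,"hand":0},{"offset":[-0.52,-0.61,0],"twist":0,"hand":0},{"offset":[-0.52,-0.61,0],"twist":0,"hand":0},{"offset":[-0.53,-0.61,0],"twist":0,"hand":0},{"offset":[-0.53,-0.61,0.1],"twist":0,"hand":0},{"offset":[-0.53,-0.61,0.1],"twist":0,"hand":0},{"offset":[-0.53,-0.61,0.2],"twist":0,"hand":0},{"offset":[-0.53,-0.61,0.2],"twist":0,"hand":0},{"offset":[-0.53,-0.61,0.3],"twist":0,"hand":0},{"offset":[-0.52,-0.61,0.3],"twist":0,"hand":0}]'
python3 - <<'E'
from h import *
s=env.read_state();print(s['qpos'].round(3),s['ee_pos'].round(4),s['orientation'].round(4),s['qd'].round(2))
p,W,r,o=cloud("wrist");cv2.imwrite("pics/w1.png",p)
Z=W[...,2];m=np.abs(Z-.058)<.004
Q=W[m];k=np.linalg.norm(Q[:,:2]-[.489,-.1235],axis=1)<.04;t=Q[k]
print(len(t),t.mean(0),(t.min(0)+t.max(0))/2,np.ptp(t,0))
m=(np.abs(Z-.049)<.005)&(np.linalg.norm(W[...,:2]-[.489,-.1235],axis=2)<.0135)
t=W[m][:,:2].astype(np.float32)*1000;print(len(t),cv2.minAreaRect(t))
np.save("w1W.npy",W)
E
```

```text
time: 2.1
ee_pos: [0.4893, -0.1223, 0.1971]
orientation: [0.001, 0.165, 0.986, 0.0]
ft_force: [0.9, 0.4, 0.2]
gripper_width: 0.999
gripper_force: 0.0
[-0.543  0.101  0.748  1.874 -0.074  1.194  1.47 ] [ 0.4893 -0.1223  0.1971] [5.000e-04 1.645e-01 9.864e-01 1.000e-04] [ 0.54  0.85  0.46 -0.3  -0.64 -0.29  1.22]
913 [ 0.48727063 -0.12360429  0.05665392] [ 0.4872973  -0.12364472  0.05662971] [0.04437289 0.04446884 0.00523762]
351 ((487.3176574707031, -123.53916931152344), (15.984477996826172, 16.564977645874023), 59.73283767700195)
```

View pics/w1.png

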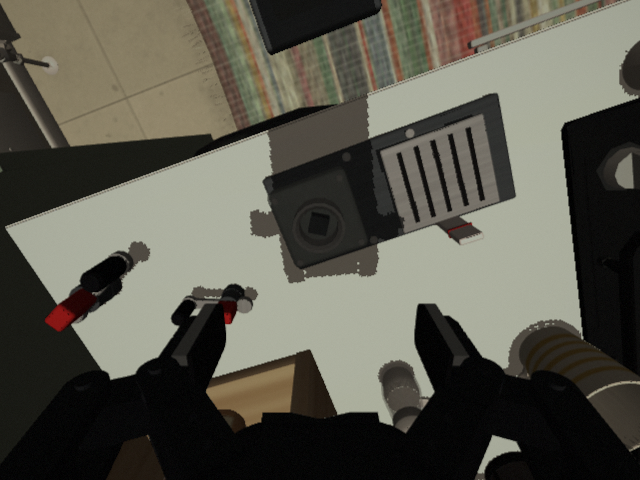

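Wrist view: collar and spindle square at (319,224); its depth patch is 16.0×16.6 mm, flats at 59.7°, so corners lie at about 14.7° mod 90. Next, over to the crank (seen at (90,295)), aligning the jaws.

```bash
python3 -m inch '[{"offset":[-0.24,-0.71,0],"twist":0,"hand":0.3},{"offset":[-0.24,-0.71,0],"twist":0,"hand":0.3},{"offset":[-0.24,-0.71,0],"twist":0,"hand":0.3},{"offset":[-0.24,-0.71,0],"twist":0,"hand":0.3},{"offset":[-0.24,-0.71,0],"twist":0,"hand":0.3},{"offset":[-0.24,-0.71,0],"twist":0,"hand":0.3},{"offset":[-0.24,-0.71,0],"twist":0,"hand":0.3},{"offset":[-0.25,-0.7,0],"twist":0,"hand":0.3},{"offset":[0,0,0],"twist":1,"hand":0.3},{"offset":[0,0,0],"twist":1,"hand":0.3},{"offset":[0,0,0],"twist":1,"hand":0.3},{"offset":[0,0,0],"twist":1,"hand":0.3}]' >/dev/null; python3 -m inch '[{"offset":[0,0,0],"twist":1,"hand":0.3},{"offset":[0,0,0],"twist":1,"hand":0.3},{"offset":[0,0,0],"twist":1,"hand":0.3},{"offset":[0,0,0],"twist":1,"hand":0.3},{"offset":[0,0,0],"twist":1,"hand":0.3},{"offset":[0,0,0],"twist":0.26,"hand":0.3},{"offset":[0,0,0],"twist":0,"hand":0.3},{"offset":[0,0,0],"twist":0,"hand":0.3}]'
cat >> h.py <<'E'
from scipy.spatial.transform import Rotation as R
def st():
    s=env.read_state();M=R.from_quat(s['orientation'],scalar_first=True).as_matrix()
    print("t",round(s['time'],2),"ee",s['ee_pos'].round(4),"yaw_y",np.degrees(np.arctan2(M[1,1],M[0,1])).round(2),"tilt",np.degrees(np.arccos(-M[2,2])).round(2),"q",s['qpos'].round(2),"F",s['ft_force'].round(1),"M",s['moment'].round(2),"w",round(s['gripper_width'],3),"gf",round(s['gripper_force'],1));return s,M
E
python3 - <<'E'
from h import *
s,M=st();p,W,r,o=cloud("wrist");cv2.imwrite("pics/w2.png",p)
Z=W[...,2];D=np.linalg.norm(W[...,:2]-[.489,-.363],axis=2)
rd=red(p)&(D<.05)&(np.abs(Z-.072)<.006)
t=W[rd];print(len(t),t.mean(0).round(4),cv2.minAreaRect((t[:,:2]*1000).astype(np.float32)))
K=(np.linalg.norm(W[...,:2]-[.4655,-.312],axis=2)<.03)&(np.abs(Z-.078)<.005)&~red(p)
t2=W[K];print(len(t2),t2.mean(0).round(4),np.ptp(t2,0).round(4))
e=M.T@(np.r_[t.mean(0)[:2],0.059]-s['ee_pos']);print("tool delta mm",e*1000,"units",e/.04)
E
```

```text
time: 3.82
ee_pos: [0.4882, -0.3602, 0.1971]
orientation: [-0.0, 0.538, 0.843, -0.0]
ft_force: [-0.1, -0.2, -0.3]
gripper_width: 0.701
gripper_force: 0.0
t 3.82 ee [ 0.4882 -0.3602  0.1971] yaw_y 24.9 tilt 0.02 q [-0.2   0.48  1.01  1.62 -0.42  1.28  1.32] F [-0.1 -0.2 -0.3] M [0.02 0.   0.04] w 0.701 gf 0.0
0 [nan nan nan] ((0.0, 0.0), (0.0, 0.0), 0.0)
541 [ 0.4646 -0.3141  0.0773] [0.0193 0.0189 0.007 ]
tool delta mm [nan nan nan] units [nan nan nan]<stdin>:5: RuntimeWarning: Mean of empty slice.
  ret = um.true_divide(
<stdin>:8: RuntimeWarning: Mean of empty slice.
```

Run:
```python
from h import *
s,M=st();p,W,r,o=cloud("wrist");cv2.imwrite("pics/w2.png",p)
Z=W[...,2];D=np.linalg.norm(W[...,:2]-[.489,-.363],axis=2)
b,g,rr=[p[...,k].astype(int) for k in range(3)];rd=(rr>2*g+15)&(rr>2*b+15)&(D<.05)
rd=rd&(np.abs(Z-.072)<.005)
t=W[rd];print(rd.sum(),t.mean(0).round(4),cv2.minAreaRect((t[:,:2]*1000).astype(np.float32)))
c=np.r_[t.mean(0)[:2],0.059]
K=(np.linalg.norm(W[...,:2]-[.4655,-.312],axis=2)<.03)&(np.abs(Z-.078)<.005)&(rr<2*g+15)
k=W[K].mean(0);v=k[:2]-c[:2];print(k.round(4),np.linalg.norm(v),np.degrees(np.arctan2(v[1],v[0])))
e=M.T@(c-s['ee_pos']);print("units",e/.04)
```

```text
t 3.87 ee [ 0.4882 -0.3602  0.1972] yaw_y 24.89 tilt 0.02 q [-0.2   0.48  1.01  1.62 -0.42  1.28  1.32] F [ 0.3 -0.2  0.1] M [-0.03  0.02 -0.01] w 0.7 gf 0.0
650 [ 0.4872 -0.3634  0.0711] ((487.5497741699219, -363.92559814453125), (17.144493103027344, 25.29436683654785), 24.494544982910156)
[ 0.4647 -0.3141  0.0772] 0.05416939805650058 114.49672513407336
units [-0.0627566  -0.0575621   3.45403399]
```

View pics/w2.png

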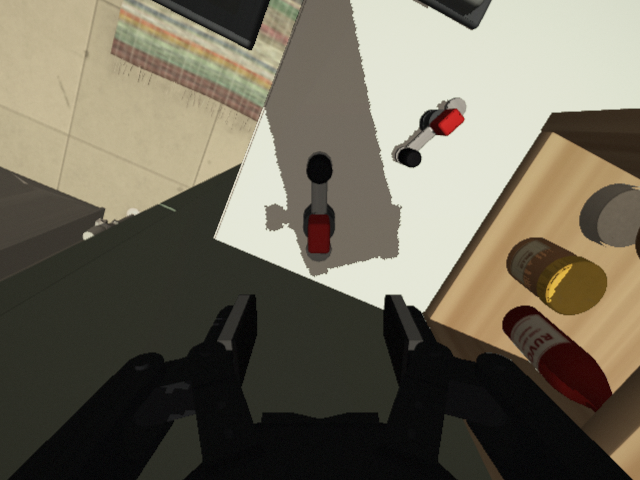

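```bash
python3 -m inch '[{"offset":[-0.07,-0.04,0.3],"twist":0,"hand":0.3},{"offset":[0,0,0.5],"twist":0,"hand":0.3},{"offset":[0,0,0.6],"twist":0,"hand":0.3},{"offset":[0,0,0.6],"twist":0,"hand":0.3},{"offset":[0,0,0.5],"twist":0,"hand":0.3},{"offset":[0,0,0.4],"twist":0,"hand":0.3},{"offset":[0,0,0.3],"twist":0,"hand":0.3},{"offset":[0,0,0.2],"twist":0,"hand":0.3},{"offset":[0,0,0.18],"twist":0,"hand":0.3},{"offset":[0,0,0],"twist":0,"hand":0.3},{"offset":[0,0,0],"twist":0,"hand":0.3}]' 60; python3 -c "
from h import *
st()"; python3 -m inch '[{"offset":[0,0,0],"twist":0,"hand":0.5},{"offset":[0,0,0],"twist":0,"hand":0.6},{"offset":[0,0,0],"twist":0,"hand":0.7},{"offset":[0,0,0],"twist":0,"hand":0.75},{"offset":[0,0,0],"twist":0,"hand":0.8},{"offset":[0,0,0],"twist":0,"hand":1},{"offset":[0,0,0],"twist":0,"hand":1},{"offset":[0,0,0],"twist":0,"hand":1},{"offset":[0,0,0],"twist":0,"hand":1},{"offset":[0,0,0],"twist":0,"hand":1}]' >/dev/null;python3 -c "
from h import *
st()"
```

```text
time: 4.83
ee_pos: [0.4881, -0.3637, 0.0543]
orientation: [0.0, 0.539, 0.842, -0.0]
ft_force: [0.2, 0.6, -0.6]
gripper_width: 0.698
gripper_force: 0.0
t 4.83 ee [ 0.4881 -0.3637  0.0543] yaw_y 24.75 tilt 0.02 q [-0.1   0.63  0.88  1.74 -0.56  1.04  1.41] F [ 0.2  0.6 -0.6] M [-0.03 -0.02 -0.03] w 0.698 gf 0.0
t 5.67 ee [ 0.4882 -0.3636  0.0545] yaw_y 24.75 tilt 0.04 q [-0.1   0.63  0.88  1.74 -0.56  1.04  1.41] F [-0.5  1.5  5.9] M [ 0.27  0.11 -0.  ] w 0.205 gf 58.9
```

```bash
python3 -m inch '[{"offset":[0,0,-0.15],"twist":0,"hand":1},{"offset":[0,0,-0.35],"twist":0,"hand":1},{"offset":[0,0,-0.5],"twist":0,"hand":1},{"offset":[0,0,-0.5],"twist":0,"hand":1},{"offset":[0,0,-0.4],"twist":0,"hand":1},{"offset":[0.2,0.1,-0.1],"twist":0,"hand":1},{"offset":[0.5,0.23,0],"twist":0,"hand":1},{"offset":[0.7,0.33,0],"twist":0,"hand":1},{"offset":[0.8,0.37,0],"twist":0,"hand":1},{"offset":[0.8,0.37,0],"twist":0,"hand":1},{"offset":[0.8,0.37,0],"twist":0,"hand":1},{"offset":[0.8,0.37,0],"twist":0,"hand":1}]' >/dev/null; python3 -m inch '[{"offset":[0.5,0.24,0],"twist":0,"hand":1},{"offset":[0.34,0.15,0],"twist":0,"hand":1},{"offset":[0,0,0],"twist":-0.5,"hand":1},{"offset":[0,0,0],"twist":-1,"hand":1},{"offset":[0,0,0],"twist":-1,"hand":1},{"offset":[0,0,0],"twist":-1,"hand":1},{"offset":[0,0,0],"twist":-1,"hand":1},{"offset":[0,0,0],"twist":-1,"hand":1},{"offset":[0,0,0],"twist":-1,"hand":1},{"offset":[0,0,0],"twist":-1,"hand":1},{"offset":[0,0,0],"twist":-1,"hand":1},{"offset":[0,0,0],"twist":-1,"hand":1}]' >/dev/null; python3 -m inch '[{"offset":[0,0,0],"twist":-1,"hand":1},{"offset":[0,0,0],"twist":-1,"hand":1},{"offset":[0,0,0],"twist":-1,"hand":1},{"offset":[0,0,0],"twist":-1,"hand":1},{"offset":[0,0,0],"twist":-1,"hand":1},{"offset":[0,0,0],"twist":-1,"hand":1},{"offset":[0,0,0],"twist":-0.5,"hand":1},{"offset":[0,0,0],"twist":0,"hand":1},{"offset":[0,0,0],"twist":0,"hand":1}]';python3 - <<'E'
from h import *
s,M=st();p,W,r,o=cloud("wrist");cv2.imwrite("pics/w3.png",p)
p,W,r,o=cloud("top");cv2.imwrite("pics/t3.png",p);Z=W[...,2]
b,g,rr=[p[...,k].astype(int) for k in range(3)];D=np.linalg.norm(W[...,:2]-[.489,-.1235],axis=2)
rd=(rr>2*g+15)&(rr>2*b+15)&(D<.05)
print(rd.sum());k=(Z>.13)&(Z<.165)&(D<.09)&(p.max(2)<70);print(k.sum(),W[k].mean(0) if k.any() else 0)
E
```

```text
time: 8.42
ee_pos: [0.4884, -0.1231, 0.1339]
orientation: [-0.0, -0.128, 0.992, 0.0]
ft_force: [0.2, 0.9, -1.8]
gripper_width: 0.202
gripper_force: 58.5
t 8.42 ee [ 0.4884 -0.1231  0.1339] yaw_y 104.66 tilt 0.03 q [-0.59  0.2   0.83  1.95 -0.17  1.06  2.14] F [ 0.2  0.9 -1.8] M [-0.02 -0.03 -0.01] w 0.202 gf 58.5
0
0 0
```

View pics/w3.png

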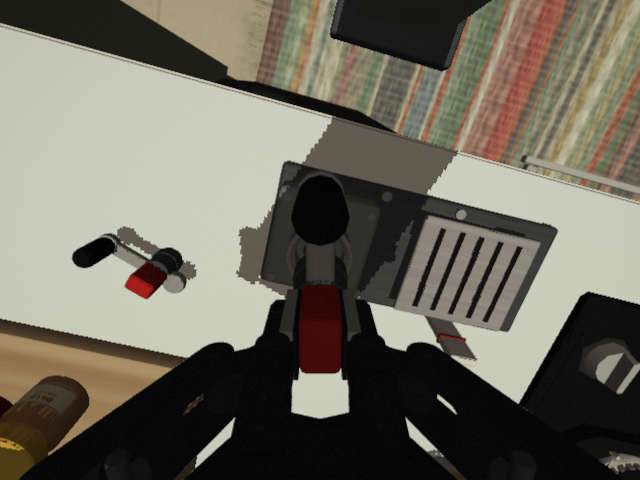

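The crank hangs upright in the jaws (red hub (320,330), knob (320,210)). Check where the hub sits in the tool frame.

Run:
```python
from h import *
s,M=st();p,W,r,o=cloud("wrist")
b,g,rr=[p[...,k].astype(int) for k in range(3)];L=(W-s['ee_pos'])@M
rd=(rr>2*g+15)&(rr>2*b+15)&(np.linalg.norm(L[...,:2],axis=2)<.03)
t=L[rd]*1000;print(len(t),np.percentile(t[:,2],[5,50,95]))
z=np.median(t[:,2]);t=t[np.abs(t[:,2]-z)<3];print(t.mean(0),cv2.minAreaRect(t[:,:2].astype(np.float32)))
kk=(p.max(2)<60)&(np.abs(L[...,1])<.015)&(np.abs(L[...,0]-.055)<.02)&(L[...,2]<-.015)&(L[...,2]>-.04);t=L[kk]*1000;print("knob",t.mean(0),np.ptp(t,0),t.min(0),t.max(0))
```

```text
t 8.52 ee [ 0.4886 -0.1232  0.134 ] yaw_y 104.66 tilt 0.02 q [-0.59  0.2   0.83  1.95 -0.17  1.06  2.14] F [ 0.  -0.4 -1.5] M [0.05 0.03 0.01] w 0.201 gf 58.5
3542 [-17.64171623 -16.18831776   8.0312478 ]
[  2.20403113   0.23784686 -16.59398257] ((0.7280511856079102, 0.21031570434570312), (17.13405418395996, 26.229825973510742), 89.85050201416016)
knob [ 56.41393014   0.18615441 -22.63264093] [19.55238832 19.68372976 10.2634082 ] [ 45.41104002  -9.49185919 -25.27933939] [ 64.96342834  10.19187058 -15.01593119]
```

```bash
python3 -m inch '[{"offset":[0,0,0.15],"twist":0,"hand":1},{"offset":[0,0,0.15],"twist":0,"hand":1},{"offset":[0,0,0.15],"twist":0,"hand":1},{"offset":[0,0,0.1],"twist":0,"hand":1},{"offset":[0,0,0.08],"twist":0,"hand":1},{"offset":[0,0,0.05],"twist":0,"hand":1},{"offset":[0,0,0.03],"twist":0,"hand":1},{"offset":[0,0,0],"twist":0,"hand":1}]' >/dev/null;python3 -c "
from h import *
st()"; python3 -m inch '[{"offset":[0,0,0.03],"twist":0,"hand":1},{"offset":[0,0,0.03],"twist":0,"hand":1},{"offset":[0,0,0.03],"twist":0,"hand":1},{"offset":[0,0,0],"twist":0,"hand":1}]' >/dev/null;python3 -c "
from h import *
st()"
```

```text
t 9.23 ee [ 0.4886 -0.1236  0.1054] yaw_y 104.74 tilt 0.03 q [-0.57  0.25  0.82  1.97 -0.22  1.01  2.18] F [-1.2 -0.9 -2. ] M [-0.02  0.13 -0.02] w 0.2 gf 58.5
t 9.57 ee [ 0.4886 -0.1235  0.1019] yaw_y 104.74 tilt 0.01 q [-0.56  0.26  0.81  1.98 -0.22  1.    2.18] F [-1.6 -0.1 -2.2] M [-0.13  0.36 -0.03] w 0.203 gf 58.5
```

```bash
python3 -m inch '[{"offset":[0,0,0.04],"twist":0,"hand":1},{"offset":[0,0,0.04],"twist":0,"hand":1},{"offset":[0,0,0],"twist":0,"hand":1}]' >/dev/null;python3 -c "
from h import *
st()"; python3 -m inch '[{"offset":[0,0,0.04],"twist":0,"hand":1},{"offset":[0,0,0.04],"twist":0,"hand":1},{"offset":[0,0,0],"twist":0,"hand":1}]' >/dev/null;python3 -c "
from h import *
st()"
```

```text
t 9.82 ee [ 0.4886 -0.1235  0.0986] yaw_y 104.74 tilt 0.02 q [-0.56  0.26  0.81  1.98 -0.23  0.99  2.19] F [-1.5 -1.5 -1.8] M [-0.12  0.35  0.  ] w 0.196 gf 58.6
t 10.07 ee [ 0.4886 -0.1235  0.0953] yaw_y 104.75 tilt 0.02 q [-0.56  0.27  0.81  1.98 -0.23  0.99  2.19] F [-1.3 -0.5 -2.4] M [-0.17  0.46 -0.03] w 0.197 gf 58.6
```

Socket is sliding down over the spindle with no contact force.

```bash
python3 -m inch '[{"offset":[0,0,0.04],"twist":0,"hand":1},{"offset":[0,0,0.04],"twist":0,"hand":1},{"offset":[0,0,0],"twist":0,"hand":1}]' >/dev/null;python3 -c "
from h import *
st()"; python3 -m inch '[{"offset":[0,0,0.03],"twist":0,"hand":1},{"offset":[0,0,0.02],"twist":0,"hand":1},{"offset":[0,0,0],"twist":0,"hand":1}]' >/dev/null;python3 -c "
from h import *
st()"
```

```text
t 10.32 ee [ 0.4886 -0.1235  0.0921] yaw_y 104.74 tilt 0.02 q [-0.55  0.27  0.81  1.98 -0.24  0.98  2.2 ] F [-1.9 -1.6 -1.9] M [-0.1   0.53 -0.02] w 0.202 gf 58.6
t 10.57 ee [ 0.4887 -0.1236  0.0905] yaw_y 104.74 tilt 0.02 q [-0.55  0.28  0.81  1.98 -0.24  0.98  2.2 ] F [-2.7 -0.7  0.2] M [-0.13  0.88 -0.03] w 0.201 gf 58.9
```

```bash
python3 -m inch '[{"offset":[0.01,0,0.015],"twist":0,"hand":1},{"offset":[0,0,0.015],"twist":0,"hand":1},{"offset":[0,0,0],"twist":0,"hand":1}]' >/dev/null;python3 -c "
from h import *
st()"
```

```text
t 10.82 ee [ 0.4888 -0.1236  0.0904] yaw_y 104.74 tilt 0.07 q [-0.55  0.28  0.8   1.99 -0.24  0.98  2.2 ] F [-9.3  1.5 18.3] M [ 0.26  2.16 -0.01] w 0.206 gf 61.5
```

Fully home: TCP bottomed out at 0.0904, as predicted (0.0905). Relax the press and wind clockwise.

```bash
python3 -m inch '[{"offset":[0,0,-0.03],"twist":0,"hand":1},{"offset":[0,0,0],"twist":0.5,"hand":1},{"offset":[0,0,0],"twist":1,"hand":1},{"offset":[0,0,0],"twist":1,"hand":1},{"offset":[0,0,0],"twist":1,"hand":1},{"offset":[0,0,0],"twist":1,"hand":1},{"offset":[0,0,0],"twist":1,"hand":1},{"offset":[0,0,0],"twist":1,"hand":1},{"offset":[0,0,0],"twist":1,"hand":1},{"offset":[0,0,0],"twist":0.5,"hand":1},{"offset":[0,0,0],"twist":0,"hand":1}]' >/dev/null;python3 - <<'E'
from h import *
st()
for n in("top","scene","wrist"):
    p,W,_,_=cloud(n);m=(np.abs(W[...,0]-.489)<.03)&(np.abs(W[...,1]+.0085)<.033)&(W[...,2]>.0);z=W[m][:,2];print(n,len(z),np.percentile(z,[10,25,50,75,90]).round(4) if len(z) else 0)
E
```

```text
t 11.73 ee [ 0.4881 -0.1229  0.0905] yaw_y 64.61 tilt 0.09 q [-0.66  0.32  0.94  1.99 -0.31  0.99  1.56] F [-6.5  2.7  5.6] M [0.55 1.58 0.09] w 0.198 gf 59.7
top 573 [0.028  0.0299 0.0318 0.034  0.0361]
scene 588 [0.0282 0.0297 0.0317 0.0333 0.0351]
wrist 12224 [0.0308 0.0312 0.0316 0.0321 0.0325]
```

```bash
python3 -m inch '[{"offset":[0,0,0],"twist":0.5,"hand":1},{"offset":[0,0,0],"twist":1,"hand":1},{"offset":[0,0,0],"twist":1,"hand":1},{"offset":[0,0,0],"twist":1,"hand":1},{"offset":[0,0,0],"twist":1,"hand":1},{"offset":[0,0,0],"twist":1,"hand":1},{"offset":[0,0,0],"twist":1,"hand":1},{"offset":[0,0,0],"twist":1,"hand":1},{"offset":[0,0,0],"twist":1,"hand":1},{"offset":[0,0,0],"twist":1,"hand":1},{"offset":[0,0,0],"twist":1,"hand":1},{"offset":[0,0,0],"twist":0.5,"hand":1}]' >/dev/null;python3 -c "
from h import *
st()"
```

```text
t 12.88 ee [ 0.489  -0.1222  0.0905] yaw_y 9.56 tilt 0.1 q [-0.82  0.42  1.16  1.99 -0.46  1.02  0.72] F [-2.4  5.   2. ] M [1.21 0.56 0.16] w 0.199 gf 59.2
```

```bash
python3 -m inch '[{"offset":[0,0,0],"twist":0.5,"hand":1},{"offset":[0,0,0],"twist":1,"hand":1},{"offset":[0,0,0],"twist":1,"hand":1},{"offset":[0,0,0],"twist":1,"hand":1},{"offset":[0,0,0],"twist":1,"hand":1},{"offset":[0,0,0],"twist":1,"hand":1},{"offset":[0,0,0],"twist":1,"hand":1},{"offset":[0,0,0],"twist":1,"hand":1},{"offset":[0,0,0],"twist":1,"hand":1},{"offset":[0,0,0],"twist":1,"hand":1},{"offset":[0,0,0],"twist":1,"hand":1},{"offset":[0,0,0],"twist":0.5,"hand":1}]' >/dev/null;python3 -c "
from h import *
st()"
```

```text
t 13.88 ee [ 0.49   -0.1224  0.0906] yaw_y -45.42 tilt 0.15 q [-0.9   0.54  1.3   1.99 -0.61  1.07 -0.11] F [ 3.8  1.4 -3.9] M [ 0.61 -0.76  0.16] w 0.204 gf 58.5
```

```bash
python3 -m inch '[{"offset":[0,0,0],"twist":0.5,"hand":1},{"offset":[0,0,0],"twist":1,"hand":1},{"offset":[0,0,0],"twist":1,"hand":1},{"offset":[0,0,0],"twist":1,"hand":1},{"offset":[0,0,0],"twist":1,"hand":1},{"offset":[0,0,0],"twist":0.5,"hand":1},{"offset":[0,0,0],"twist":0,"hand":1}]' >/dev/null;python3 -c "
from h import *
st()"
```

```text
t 14.47 ee [ 0.4902 -0.1229  0.0906] yaw_y -70.31 tilt 0.19 q [-0.9   0.56  1.32  1.99 -0.62  1.08 -0.53] F [ 5.1  0.6 -6. ] M [ 0.17 -1.36  0.07] w 0.203 gf 58.6
```

```bash
python3 -m inch '[{"offset":[0,0,0.01],"twist":0.5,"hand":1},{"offset":[0,0,0],"twist":1,"hand":1},{"offset":[0,0,0],"twist":1,"hand":1},{"offset":[0,0,0],"twist":1,"hand":1},{"offset":[0,0,0],"twist":1,"hand":1},{"offset":[0,0,0],"twist":1,"hand":1},{"offset":[0,0,0],"twist":1,"hand":1},{"offset":[0,0,0],"twist":1,"hand":1},{"offset":[0,0,0],"twist":1,"hand":1},{"offset":[0,0,0],"twist":1,"hand":1},{"offset":[0,0,0],"twist":0.5,"hand":1},{"offset":[0,0,0],"twist":0,"hand":1}]' >/dev/null;python3 - <<'E'
from h import *
st()
for n in("top","scene"):
    p,W,_,_=cloud(n);m=(np.abs(W[...,0]-.489)<.03)&(np.abs(W[...,1]+.0085)<.033)&(W[...,2]>.0);z=W[m][:,2];print(n,len(z),np.percentile(z,[10,25,50,75,90]).round(4) if len(z) else 0)
E
```

```text
t 15.47 ee [ 0.4901 -0.124   0.0906] yaw_y -120.33 tilt 0.23 q [-0.91  0.57  1.33  2.   -0.64  1.08 -1.39] F [ 4.5 -2.7 -3.7] M [-0.67 -1.12  0.  ] w 0.205 gf 59.0
top 317 [0.0384 0.0405 0.0428 0.0448 0.0469]
scene 661 [0.0382 0.0402 0.0425 0.0445 0.0487]
```

```bash
python3 -m inch '[{"offset":[0,0,0],"twist":0.5,"hand":1},{"offset":[0,0,0],"twist":1,"hand":1},{"offset":[0,0,0],"twist":1,"hand":1},{"offset":[0,0,0],"twist":1,"hand":1},{"offset":[0,0,0],"twist":1,"hand":1},{"offset":[0,0,0],"twist":1,"hand":1},{"offset":[0,0,0],"twist":1,"hand":1},{"offset":[0,0,0],"twist":1,"hand":1},{"offset":[0,0,0],"twist":1,"hand":1},{"offset":[0,0,0],"twist":0.5,"hand":1},{"offset":[0,0,0],"twist":0,"hand":1}]' >/dev/null;python3 - <<'E'
from h import *
st()
for n in("top","scene","wrist"):
    p,W,_,_=cloud(n);cv2.imwrite(f"pics/{n}5.png",p)
    print(n)
    for nm,cx,cy,hx,hy in(("plate",.489,-.0085,.03,.033),("table",.5,-.24,.02,.02),("base",.489,-.0695,.03,.004),("table2",.42,-.05,.01,.1)):
        m=(np.abs(W[...,0]-cx)<hx)&(np.abs(W[...,1]-cy)<hy)
        if nm=="plate":m&=W[...,2]>.03
        z=W[m][:,2];print(nm,len(z),np.percentile(z,[10,25,50,75,90]).round(4) if len(z) else 0)
    b,g,rr=[p[...,k].astype(int) for k in range(3)]
    rd=(rr>1.6*g+15)&(rr>1.6*b+15)&(np.abs(W[...,1]+.01)<.05)&(W[...,0]<.6)&(W[...,0]>.5)
    print("red",rd.sum(),W[rd].mean(0).round(4))
E
```

```text
t 16.48 ee [ 0.4894 -0.1246  0.0906] yaw_y -165.32 tilt 0.19 q [-0.91  0.58  1.33  2.   -0.64  1.09 -2.17] F [ 2.4 -5.9 -0.7] M [-1.33 -0.54  0.05] w 0.202 gf 59.4
top
plate 321 [0.0406 0.0426 0.0451 0.0474 0.0495]
table 221 [-0.0044 -0.0024  0.0002  0.0024  0.0045]
base 88 [0.4835 0.4848 0.487  0.4894 0.4933]
table2 786 [0.2988 0.4898 0.5126 0.521  0.5257]
red 3 [ 0.5317 -0.0101  0.0481]
scene
plate 657 [0.041  0.0426 0.0449 0.047  0.0503]
table 15 [-0.0014 -0.0008  0.0011  0.003   0.0064]
base 190 [0.0126 0.4133 0.4523 0.4847 0.4879]
table2 2864 [-0.7847 -0.536  -0.2501  0.0009  0.5126]
red 5 [ 0.5326 -0.0014  0.0457]
wrist
plate 819 [0.0437 0.044  0.0444 0.0447 0.0451]
table 5052 [-0.0014 -0.001  -0.0005 -0.      0.0004]
base 63 [0.0086 0.0092 0.0094 0.0097 0.0101]
table2 2841 [-0.0013 -0.001  -0.0005 -0.0001  0.0002]
red 0 [nan nan nan]<stdin>:12: RuntimeWarning: Mean of empty slice.
  ret = um.true_divide(
```

```bash
python3 -m inch '[{"offset":[0,0,0],"twist":0.8,"hand":1},{"offset":[0,0,0],"twist":1,"hand":1},{"offset":[0,0,0],"twist":1,"hand":1},{"offset":[0,0,0],"twist":0.6,"hand":1},{"offset":[0,0,0],"twist":0.4,"hand":1},{"offset":[0,0,0],"twist":0,"hand":1},{"offset":[0,0,0],"twist":0,"hand":1}]' >/dev/null;cat > m.py <<'E'
from h import *
st()
for n in("top","scene","wrist"):
    P=[];T=[]
    for _ in range(3):
        p,W,_,_=cloud(n)
        m=(np.abs(W[...,0]-.489)<.03)&(np.abs(W[...,1]+.0085)<.033)&(W[...,2]>.03)&(W[...,2]<.06);P+=list(W[m][:,2])
        m=(np.abs(W[...,0]-.5)<.03)&(np.abs(W[...,1]+.24)<.02)&(np.abs(W[...,2])<.01);T+=list(W[m][:,2])
    cv2.imwrite(f"pics/{n}6.png",p);print(n,len(P),len(T),np.median(P).round(4),np.median(T).round(4))
E
python3 m.py
```

```text
t 17.22 ee [ 0.489  -0.1246  0.0905] yaw_y 175.87 tilt 0.14 q [-0.91  0.58  1.33  2.   -0.64  1.09 -2.5 ] F [ 0.1 -4.6  0.7] M [-1.28 -0.06  0.03] w 0.203 gf 59.6
top 946 957 0.0459 -0.0001
scene 1784 200 0.0455 -0.0002
wrist 3520 22686 0.0454 -0.0005
```

Plate reads 0.0457–0.0460: level with the line. Release gently and retreat.

```bash
python3 -m inch '[{"offset":[0,0,0],"twist":0,"hand":0.75},{"offset":[0,0,0],"twist":0,"hand":0.7},{"offset":[0,0,0],"twist":0,"hand":0.6},{"offset":[0,0,0],"twist":0,"hand":0.5},{"offset":[0,0,0],"twist":0,"hand":0.4},{"offset":[0,0,0],"twist":0,"hand":0.4},{"offset":[0,0,-0.1],"twist":0,"hand":0.4},{"offset":[0,0,-0.3],"twist":0,"hand":0.4},{"offset":[0,0,-0.6],"twist":0,"hand":0.4},{"offset":[0,0,-0.8],"twist":0,"hand":0.4},{"offset":[0,0,-0.8],"twist":0,"hand":0.4},{"offset":[0,0,-0.6],"twist":0,"hand":0.4}]' >/dev/null; python3 -m inch '[{"offset":[0,0,-0.3],"twist":0,"hand":0.4},{"offset":[0,0,0],"twist":0,"hand":0.4},{"offset":[0,0,0],"twist":0,"hand":0.4}]'>/dev/null; python3 m.py
python3 - <<'E'
from h import *
p,W,_,_=cloud("wrist");D=np.linalg.norm(W[...,:2]-[.489,-.1235],axis=2)
b,g,r=[p[...,k].astype(int) for k in range(3)];m=(r>2*g+15)&(r>2*b+15)&(D<.03)
t=W[m];z=np.percentile(t[:,2],80);t=t[np.abs(t[:,2]-z)<.004];print("hub top (exp .108)",np.median(t,0).round(4))
k=(D<.08)&(W[...,2]>.109)&(W[...,2]<.12);print("knob top (exp .114)",k.sum(),np.median(W[k],0).round(4))
E
```

```text
t 18.92 ee [ 0.5121 -0.1476  0.2111] yaw_y 177.06 tilt 1.86 q [-0.86  0.42  1.34  1.78 -0.44  1.32 -2.6 ] F [ 0.1  0.  -0.7] M [-0.02 -0.   -0.03] w 0.601 gf 0.0
top 1700 586 0.0458 0.0001
scene 1780 548 0.0454 -0.0006
wrist 8842 8679 0.0453 -0.0005
hub top (exp .108) [ 0.4883 -0.1256  0.1071]
knob top (exp .114) 603 [ 0.4853 -0.1798  0.1136]
```

View pics/wrist6.png

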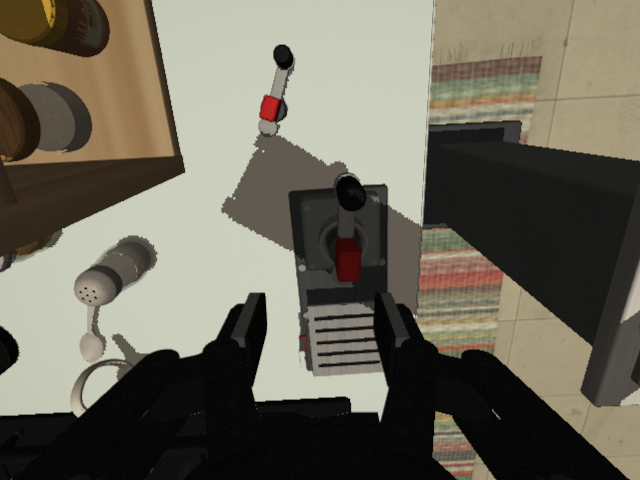

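The crank stands upright and seated (hub (347,260), knob (350,195)); plate at ≈0.0458. Move the wrist off its joint limit and hand in.

```bash
python3 -m inch '[{"offset":[0,0,0],"twist":-0.5,"hand":0.4},{"offset":[0,0,0],"twist":-1,"hand":0.4},{"offset":[0,0,0],"twist":-1,"hand":0.4},{"offset":[0,0,0],"twist":-0.5,"hand":0.4},{"offset":[0,0,0],"twist":0,"hand":0.4},{"offset":[0,0,0],"twist":0,"hand":0.4}]'; python3 -c "
from h import *
st()
from cell import finish_job
print(finish_job())"
```

```text
time: 19.92
ee_pos: [0.5123, -0.1476, 0.2116]
orientation: [-0.006, 0.777, -0.629, -0.015]
ft_force: [0.5, 0.4, 0.3]
gripper_width: 0.598
gripper_force: 0.0
t 19.92 ee [ 0.5123 -0.1476  0.2116] yaw_y -168.01 tilt 1.86 q [-0.83  0.37  1.28  1.78 -0.39  1.3  -2.39] F [0.5 0.4 0.3] M [-0.08  0.   -0.03] w 0.598 gf 0.0
the job is handed in; nothing more can be done
None
```

The crank is seated fully home and upright in the collar, and the plate's top measures about 45.8 mm against the 46 mm red line; I let go and handed the job in at 19.9 s, though while retreating the last joint touched its −2.6 rad range limit before I backed it off.

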